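# Slide the pepper mill back into its stand

### The arm

A 7-joint arm with a two-finger parallel gripper is mounted at the origin on a cart in front of the work surface, level with it; the furniture and walls round the work are solid. World frame = base frame: x ahead of the robot, y to its left, z up, the work surface at z = 0. Lengths are in m, angles in rad, forces in N, time in s.
With the tool pointing down it reaches from about 0.425 to 0.875 m from the base axis. Payload 4.7 kg.
Tool frame: the origin (TCP) lies at the very end of the fingers, on their centre line; the grasp point (between the pads) lies 19 mm behind it; z points along the fingers, y is the line along which they close (so a half turn about z gives the same grasp; the last joint's range is limited). The gripper opens to 87 mm and grips with 3 to 60 N. Pads are 19 mm wide; open, the fingers measure 117 mm over their backs; the gripper's body (75 mm by 190 mm) begins 51 mm behind the grasp point.
Start: joints at [-1.211, 0.321, -0.07, 1.45, 0.023, 1.371, -0.057], TCP at [0.22, 0.612, 0.223] pointing down, gripper open.
Joint ranges: [-2.86, 2.86], [-0.3, 2.09], [-1.38, 1.24], [0.06, 2.45], [-1.56, 4.7], [0.09, 2.05], [-2.69, 2.69]. Speed limits (rad/s): [2.57, 2.57, 3.14, 3.14, 3.14, 3.14, 3.14].

### API

Orientations are given as [roll, pitch, yaw] about the fixed x, y, z axes, in that order (R = Rz(yaw) Ry(pitch) Rx(roll)).
In Python, from bench import manip gives the robot as it stands.
- The arm moves only by the tool jog_arm, never from a script. Its argument "steps" is a list of rows, each a list of 7 numbers: the opening, from 0 (shut) to 1 (fully open), then the shift along the world's x, y, z in mm, then the turn, a rotation vector about the world's x, y, z in rad. In form: [[jaw, tx, ty, tz, rx, ry, rz], ...]. A call has 1 to 20 rows; each row is the pose to reach, as a shift and turn from the pose commanded when the call began; what a row does not reach only later rows make up. A row lasts 1/8 s, in which the tool goes at most 62.5 mm and 10.7 degrees, less where a joint would pass 70% of its speed; a pose out of reach is approached as far as the arm can. A call with a gripper value outside its range is refused whole. The fingers move at their own pace and stop on an object; "grip_force" is the grip in N (left out, the last holds). Time passes only in rows, so rows that repeat a pose let the fingers close. It gives the time, the measured TCP pose, the force, the opening and the grip force at its end, in the units of the state.
- manip.read_state(): the state, without advancing time (a new reading comes with each control period).
- manip.capture(name): name is "scene" or "top" or "wrist"; returns the picture (420x560x3 uint8, red, green, blue); there is no depth.
- manip.camera_info(name): a dict with "K" (3x3 intrinsics, pixels), "xyz" and "rotation" of the camera in the world; the wrist camera has in their place "hand_eye" (4x4, takes a point from camera to tool coordinates, whose origin is the TCP and whose axes are the flange's). Camera axes: x right, y up, looking along -z (the intrinsics and any distortion apply to the point x, -y, -z); pixel columns grow to the right and rows downward; lengths in m; the calibration is good to about 2 mm. A picture is of the moment at which its call begins: read the wrist's pose just before it. camera_info takes no time and is no camera call.
- manip.finish_job(): hands the job in; it is judged then, once.
Trained networks look in the newest picture that a camera, given by its name, has taken for a name from the list of things; names that differ only in an ending like _2 or _b are one class to them, and where a whole thing is asked for, a point or a joint stands for the part that bears it (a point fixed in the world has none). Each returns a list of dicts, best first, with "score" (0 to 1); they miss things now and then, are a little off and sometimes report something else, mostly with a low value. They report only what shows in the picture. A call takes as long as a camera call.
- manip.silhouettes(target, camera): "pixels" (420x560 bool, what is visible of it) and "extent" ([left, top, right, bottom] in pixels, round what is visible of it).
- manip.pinpoint(target, camera): "position" ([column, row] in pixels: a listed point, or the origin of a listed thing).
The state is a dict: "t": time; "joints": joint angles; "qd": joint speeds; "joint_efforts": joint torques, N m; "ee_pos": TCP position; "tcp_rot": TCP orientation; "wrist_force": force on the tool from outside, world axes, zero at the start; "wrist_torque": the same for the moment, N m; "width": opening from 0.0 (shut) to 1.0 (fully open); "gripper_force": force on a finger pad.
Only numpy, scipy, OpenCV 4.12 (cv2) and the standard library are available. Lean on these libraries where they do the work, as an engineer would, in place of code of your own. Each camera call takes 0.05 s, during which the arm holds its last target. There are 200 camera calls.

### The job

Push the tall dark-wood pepper mill low on its body so that it slides upright across the deck into the small three-sided wooden stand, until its foot is right up against the stand's back board, then let go of it. Do not lift, tip or carry it, and leave the pale-wood salt mill and the cheeses beside the work where they are.

Things in the scene. Friction and masses are not known exactly. Their poses are not given: they have to be found in the camera images.
- pepper_mill: Tall loose pepper mill of dark wood, round about its upright axis, about 0.28 kg, 161 mm high. Foot: a cylinder 56 mm across from the deck up to 34 mm high; above it a waist narrowing to 33 mm across at 82 mm height, then a head 47 mm across and a small steel nut. Origin at the centre of its underside, z axis up. Pushed at the foot (10 to 35 mm above the deck) it slides; pushed at the waist or head it tips over.
- salt_mill: Loose salt mill of pale wood, same shape and size as the pepper mill; must stay where it stands. Origin at the centre of its underside, z axis up. Fixed foam boxes, up to 90 mm high, stand at the left end of the deck beyond about y = 0.33; an overhead shelf hangs 0.40 m above the deck beyond x = 0.74.
- mill_stand: Three-sided parking stand of brown wood, fixed to the deck, without a floor: back board 104 mm wide, 14 mm thick, 40 mm high; two side rails 12 mm thick, 22 mm high, 80 mm apart inside. Origin on the deck at the place of the centre of the mill's foot when the mill is parked in the middle against the back board. Its own +y axis points out of the open side (the mouth); the face of the back board lies at y = -28 mm, the rails end at y = +32 mm; x runs across the bay, z up.
- pepato: Loose bystander: pale yellow block of cheese, 58 x 105 x 52 mm, origin at the centre of its underside.
- herb_block: Loose bystander: cream-coloured block of cheese with a brown herb crust on top, 67 x 86 x 66 mm, origin at the centre of its underside.

How it is judged:
By the outcome, as a careful person would: the job done as asked, in the order asked, and still so for the second after the job is handed in, with the robot touching nothing.
It also fails if it takes over 45 s, if anything falls off the work surface, if the arm or the gripper's body presses on something with over 40 N, if the wrist force passes 120 N, or if a joint passes its speed limit or range.

## Working session

There is one attempt and no reset: what is moved stays moved. The work goes in short steps, Python scripts to look and compute and a tool call to move; the robot and the scene stay as the last step left them, time stands still between calls to the robot, and variables do not carry over. Pictures are saved under pics/ and viewed, at most 10 in all, crops included, and the job is handed in when it is done.

Besides the shell and the picture viewer there is one more tool, called after "Emit:" as name(argument=value, ...), one argument or row to a line, values as JSON. jog_arm: Moves the arm, as the interface text tells. Its arguments: {"type":"object","properties":{"steps":{"type":"array"},"grip_force":{"type":"number"}},"required":["steps"]}

```bash
mkdir -p pics; cat > h.py <<'E'
import numpy as np, cv2
from bench import manip
def ray(cam,px):
    i=manip.camera_info(cam);K=np.array(i["K"]);R=np.array(i["rotation"])
    p=np.linalg.inv(K)@[px[0],px[1],1.]
    return np.array(i["xyz"]),R@np.array([p[0],-p[1],-p[2]])
def onz(cam,px,z=0):
    o,d=ray(cam,px);return o+d*(z-o[2])/d[2]
def proj(cam,P):
    i=manip.camera_info(cam);c=np.array(i["rotation"]).T@(np.array(P)-i["xyz"])
    q=np.array(i["K"])@[c[0],-c[1],-c[2]];return q[:2]/q[2]
def save(n,im):cv2.imwrite("pics/"+n+".png",im[...,::-1])
E
python3 - <<'E'
from h import *
for c in("top","scene"):
    i=manip.camera_info(c);print(c,i)
    save(c+"0",manip.capture(c))
    for t in("pepper_mill","salt_mill","mill_stand","pepato","herb_block"):
        for r in manip.pinpoint(t,c)[:2]:print(c,t,round(r["score"],2),r["position"],onz(c,r["position"]).round(3))
        for r in manip.silhouettes(t,c)[:2]:print("   sil",round(r["score"],2),r["extent"])
print(manip.read_state())
E
```

```text
top {'K': array([[419.59302976,   0.        , 283.34070674],
       [  0.        , 419.59302976, 214.95209377],
       [  0.        ,   0.        ,   1.        ]]), 'xyz': array([ 0.44171391, -0.01782883,  0.89367742]), 'rotation': array([ 0.14215229, -0.00412356, -1.56948891])}Traceback (most recent call last):
  File "<stdin>", line 6, in <module>
  File "h.py", line 8, in onz
    o,d=ray(cam,px);return o+d*(z-o[2])/d[2]
                                        ~^^^
IndexError: invalid index to scalar variable.
```

```bash
sed -i 's/np.array(i\["rotation"\])/rot(i["rotation"])/; ' h.py; sed -i '2a from scipy.spatial.transform import Rotation as Rn\ndef rot(r): return Rn.from_euler("xyz",r).as_matrix()' h.py
python3 - <<'E'
from h import *
print(manip.camera_info("scene"))
for c in("top","scene"):
    save(c+"0",manip.capture(c))
    for t in("pepper_mill","salt_mill","mill_stand","pepato","herb_block"):
        for r in manip.pinpoint(t,c)[:2]:print(c,t,round(r["score"],2),r["position"],onz(c,r["position"]).round(3))
        for r in manip.silhouettes(t,c)[:2]:print("   sil",round(r["score"],2),r["extent"])
print(manip.read_state())
E
```

```text
{'K': array([[494.01868236,   0.        , 278.8837924 ],
       [  0.        , 494.01868236, 208.94066882],
       [  0.        ,   0.        ,   1.        ]]), 'xyz': array([-0.04314691, -0.646528  ,  0.603878  ]), 'rotation': array([ 0.97426868, -0.02121666, -0.72326438])}
top pepper_mill 0.61 [211.9, 241.0] [0.513 0.131 0.   ]
top salt_mill 0.68 [269.7, 147.2] [0.72  0.009 0.   ]
   sil 0.84 [257.0, 115.0, 280.9, 161.1]
top mill_stand 0.88 [321.7, 240.8] [ 0.514 -0.103  0.   ]
   sil 0.74 [304.7, 215.1, 351.0, 268.8]
top pepato 0.8 [348.6, 161.5] [ 0.688 -0.164  0.   ]
   sil 0.56 [325.8, 138.0, 379.0, 174.6]
top herb_block 0.62 [363.7, 314.8] [ 0.36  -0.189  0.   ]
   sil 0.7 [344.0, 296.2, 391.2, 341.1]
scene pepper_mill 0.87 [231.9, 195.7] [0.509 0.119 0.   ]
   sil 0.65 [219.0, 127.3, 245.8, 199.6]
   sil 0.63 [240.8, 254.2, 297.3, 322.2]
scene salt_mill 0.77 [328.8, 186.7] [0.707 0.007 0.   ]
   sil 0.64 [318.6, 123.4, 345.4, 191.4]
scene mill_stand 0.6 [301.3, 240.8] [ 0.515 -0.101  0.   ]
   sil 0.73 [272.0, 215.9, 332.8, 261.9]
scene pepato 0.69 [385.1, 218.7] [ 0.705 -0.1
[... 203 characters left out ...]
321.2]
{'t': 1.2, 'joints': array([-1.21086359,  0.3210215 , -0.07010656,  1.45050588,  0.02256758,
        1.3707812 , -0.05691811]), 'qd': array([ 0.00024292,  0.00060883, -0.00085451,  0.00094233,  0.00152932,
       -0.00143375, -0.00053867]), 'joint_efforts': array([ 9.37220921e-05, -4.91112328e+01, -4.02786629e-01, -3.12773609e+01,
       -6.36061491e-02,  3.38357524e-02,  9.47578059e-06]), 'ee_pos': array([0.22035318, 0.61153397, 0.22256964]), 'tcp_rot': array([3.14152275e+00, 9.10597905e-06, 2.79576073e+00]), 'wrist_force': array([-0.11366001, -0.25722151,  0.12688108]), 'wrist_torque': array([-0.03091612, -0.00814209, -0.02038201]), 'gripper_force': 0.0, 'width': 0.9998569000136662}
```

View pics/top0.png

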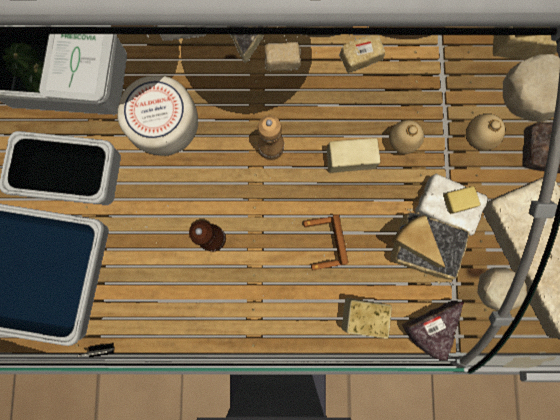

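View pics/scene0.png

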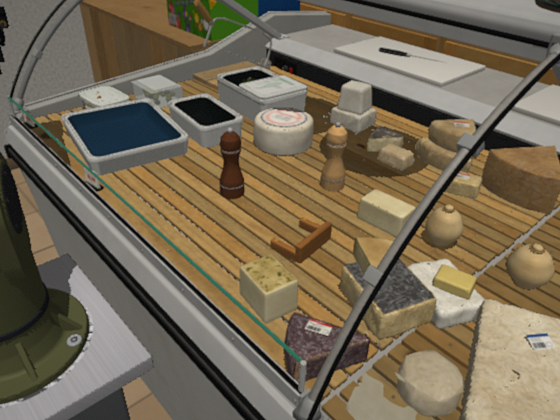

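```bash
cat > fit.py <<'E'
from h import *
from scipy.optimize import minimize
def box(x0,x1,y0,y1,z):return np.array([[x,y,w] for x in(x0,x1) for y in(y0,y1) for w in(0,z)])
STAND=[box(-.052,.052,-.042,-.028,.04),box(-.052,-.04,-.028,.032,.022),box(.04,.052,-.028,.032,.022)]
a=np.linspace(0,2*np.pi,24)
def fr(z0,r0,z1,r1):return np.array([[r*np.cos(t),r*np.sin(t),z] for z,r in((z0,r0),(z1,r1)) for t in a])
MILL=[fr(0,.028,.034,.028),fr(.034,.028,.082,.0165),fr(.082,.0165,.11,.0235),fr(.11,.0235,.145,.0235),fr(.145,.0235,.152,.008),fr(.15,.006,.161,.006)]
def render(cam,parts,p,S=4):
    m=np.zeros((420*S,560*S),np.uint8)
    c,s=np.cos(p[2]),np.sin(p[2]);R=np.array([[c,-s,0],[s,c,0],[0,0,1]])
    for P in parts:
        q=np.array([proj(cam,R@v+[p[0],p[1],0]) for v in P])
        h=cv2.convexHull(((q+.5)*S).astype(np.float32)).round().astype(int);cv2.fillConvexPoly(m,h,1)
    return m>0
def fit(obs,parts,p0,yaw=True):
    obs={c:cv2.resize(o.astype(np.uint8),None,fx=4,fy=4,interpolation=0)>0 for c,o in obs.items()}
    def f(u):
        p=[p0[0]+u[0]/1e2,p0[1]+u[1]/1e2,p0[2]+(u[2]/5 if yaw else 0)];e=0
        for c,o in obs.items():
            m=render(c,parts,p);e-=(m&o).sum()/(m|o).sum()
        return e
    n=3 if yaw else 2
    r=minimize(f,np.zeros(n),method="Nelder-Mead",options=dict(initial_simplex=np.vstack([np.zeros(n),np.eye(n)]),xatol=.01,fatol=1e-4,maxiter=120))
    u=list(r.x)+[0];return np.array([p0[0]+u[0]/1e2,p0[1]+u[1]/1e2,p0[2]+u[2]/5]),-r.fun/len(obs)
E
python3 - <<'E'
from fit import *
S={};M={};T={}
for c in("top","scene"):
    im=manip.capture(c)
    for t,D in(("mill_stand",S),("pepper_mill",M),("salt_mill",T)):
        r=manip.silhouettes(t,c)
        if r:D[c]=r[0]["pixels"]
    if c=="top" and c not in M:
        g=cv2.cvtColor(im,6+1 if False else cv2.COLOR_RGB2GRAY);
        print("no top mill")
for c in S:print("stand",c,fit({c:S[c]},STAND,[.514,-.102,0.15]))
print("stand",fit(S,STAND,[.514,-.102,0.15]))
for c in M:print("mill",c,fit({c:M[c]},MILL,[.51,.122,0],False))
print("mill",fit(M,MILL,[.51,.122,0],False))
print("salt",fit(T,MILL,[.71,.008,0],False))
im=manip.capture("top");
s,_=fit(S,STAND,[.514,-.102,0.15]);m,_=fit(M,MILL,[.51,.122,0],False)
out=cv2.resize(im,None,fx=4,fy=4,interpolation=2)
for P,p in((STAND,s),(MILL,m)):
    cs,_=cv2.findContours(render("top",P,p).astype(np.uint8),0,2);cv2.drawContours(out,cs,-1,(0,255,0),1)
save("fit0",out[800:1120,700:1450])
E
```

```text
stand top (array([ 0.51011038, -0.10300013,  0.17411235]), np.float64(0.8957328919910772))Traceback (most recent call last):
  File "<stdin>", line 11, in <module>
  File "fit.py", line 23, in fit
    r=minimize(f,np.zeros(n),method="Nelder-Mead",options=dict(initial_simplex=np.vstack([np.zeros(n),np.eye(n)]),xatol=.01,fatol=1e-4,maxiter=120))
    res = _minimize_neldermead(fun, x0, args, callback, bounds=bounds,
                               **options)
    fsim[j] = func(sim[j])
              ~~~~^^^^^^^^
    fx = function(np.copy(x), *(wrapper_args + args))
  File "fit.py", line 20, in f
    m=render(c,parts,p);e-=(m&o).sum()/(m|o).sum()
  File "fit.py", line 12, in render
    q=np.array([proj(cam,R@v+[p[0],p[1],0]) for v in P])
                ~~~~^^^^^^^^^^^^^^^^^^^^^^^
  File "h.py", line 12, in proj
    i=manip.camera_info(cam);c=rot(i["rotation"]).T@(np.array(P)-i["xyz"])
ValueError: time passes only in moves, steps and waits
```

```bash
cat >> h.py <<'E'
import functools
info=functools.lru_cache(None)(manip.camera_info)
E
sed -i 's/i=manip.camera_info(cam)/i=info(cam)/' h.py
cat > meas.py <<'E'
from fit import *
def look(names,p0,cams=("top","scene")):
    O={n:{} for n in names};I={}
    for c in cams:
        I[c]=manip.capture(c)
        for n in names:
            for r in manip.silhouettes(n,c):
                l,t,rr,b=r["extent"];u=proj(c,[*p0[n][:2],.04])
                if l-15<u[0]<rr+15 and t-15<u[1]<b+15:O[n][c]=r["pixels"];break
    F={}
    for n in names:
        P=STAND if n=="mill_stand" else MILL;y=n=="mill_stand"
        if not O[n]:print(n,"none");continue
        F[n]=fit(O[n],P,p0[n],y);print(n,F[n],{c:fit({c:o},P,p0[n],y)[0].round(4) for c,o in O[n].items()} if len(O[n])>1 else list(O[n]))
    return I,F
def draw(I,F,c,name,lo,hi,S=4):
    out=cv2.resize(I[c],None,fx=4,fy=4,interpolation=2)
    for n,(p,_) in F.items():
        cs,_=cv2.findContours(render(c,STAND if n=="mill_stand" else MILL,p).astype(np.uint8),0,2);cv2.drawContours(out,cs,-1,(0,255,0),1)
    save(name,out[lo[1]:hi[1],lo[0]:hi[0]])
E
python3 - <<'E'
from meas import *
I,F=look(["mill_stand","pepper_mill","salt_mill"],{"mill_stand":[.511,-.102,.17],"pepper_mill":[.51,.122,0],"salt_mill":[.71,.008,0]})
draw(I,F,"top","fit0",(700,800),(1450,1120))
E
```

```text
mill_stand (array([ 0.50989582, -0.10228119,  0.16915521]), np.float64(0.879019576824479)) {'top': array([ 0.5103, -0.1029,  0.1662]), 'scene': array([ 0.5079, -0.0992,  0.1949])}
pepper_mill (array([0.51696781, 0.12861934, 0.        ]), np.float64(0.8412371291974992)) {'top': array([0.5192, 0.1264, 0.    ]), 'scene': array([0.5181, 0.1337, 0.    ])}
salt_mill (array([0.71560927, 0.00671825, 0.        ]), np.float64(0.9017412975066956)) {'top': array([0.7173, 0.0066, 0.    ]), 'scene': array([0.7184, 0.0102, 0.    ])}
```

View pics/fit0.png

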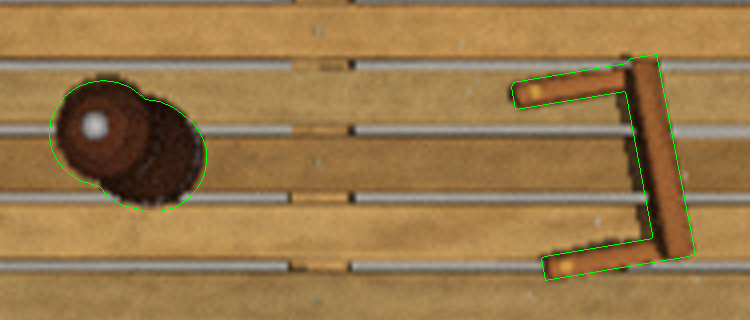

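```bash
python3 - <<'E'
from h import *
s=np.array([.510,-.102]);yw=.169;m=np.array([.518,.128])
d=np.array([np.sin(yw),-np.cos(yw),0]);th=np.deg2rad(35)
zt=d*np.sin(th)+np.array([0,0,-np.cos(th)]);yt=np.array([np.cos(yw),np.sin(yw),0])
R=np.c_[np.cross(yt,zt),yt,zt];st=manip.read_state()
R0=rot(st["tcp_rot"])
print("rv",Rn.from_matrix(R@R0.T).as_rotvec(),"eul",Rn.from_matrix(R).as_euler("xyz"))
print((np.r_[m-d[:2]*.056,.22]-st["ee_pos"])*1e3,st["t"])
loc=lambda x,y:s+x*np.array([np.cos(yw),np.sin(yw)])-y*d[:2]
print("W",loc(0,.075))
E
```

```text
rv [-0.49030996 -0.41037326 -1.02182058] eul [3.14159265 0.61086524 1.73979633]
[ 288.25524348 -428.3388643    -2.59586909] 2.0
W [ 0.49738525 -0.02806849]
```

Emit:
jog_arm(
  steps=[
    [0.37,288,-428,20,-0.49,-0.41,-1.022],
    [0.37,288,-428,20,-0.49,-0.41,-1.022],
    [0.37,288,-428,20,-0.49,-0.41,-1.022],
    [0.37,288,-428,20,-0.49,-0.41,-1.022],
    [0.37,288,-428,20,-0.49,-0.41,-1.022],
    [0.37,288,-428,20,-0.49,-0.41,-1.022],
    [0.37,288,-428,20,-0.49,-0.41,-1.022],
    [0.37,288,-428,20,-0.49,-0.41,-1.022],
    [0.37,288,-428,20,-0.49,-0.41,-1.022],
    [0.37,288,-428,20,-0.49,-0.41,-1.022],
    [0.37,288,-428,20,-0.49,-0.41,-1.022],
    [0.37,288,-428,20,-0.49,-0.41,-1.022],
  ],
)

```text
t: 3.5
ee_pos: [0.5076, 0.1858, 0.2423]
tcp_rot: [-3.141, 0.61, 1.744]
wrist_force: [-0.2, 0.6, -0.8]
width: 0.371
gripper_force: 0.0
```

Emit:
jog_arm(
  steps=[
    [0.37,1,0,-60,0,0,0],
    [0.37,1,0,-115,0,0,0],
    [0.37,1,0,-160,0,0,0],
    [0.37,1,0,-195,0,0,0],
    [0.37,1,0,-215,0,0,0],
    [0.37,1,0,-225,0,0,0],
    [0.37,1,0,-225,0,0,0],
  ],
)

```text
t: 4.38
ee_pos: [0.5095, 0.1839, 0.0178]
tcp_rot: [3.141, 0.61, 1.74]
wrist_force: [0.1, 0.1, 1.0]
width: 0.373
gripper_force: 0.0
```

```bash
python3 - <<'E'
from meas import *
print({k:manip.read_state()[k] for k in("t","ee_pos","wrist_force")})
I,F=look(["pepper_mill"],{"pepper_mill":[.517,.128,0]})
w=manip.capture("wrist");save("s1",np.hstack([I["scene"][60:330,120:420],w[:270,:][:, 80:480]]))
E
```

```text
{'t': 4.375, 'ee_pos': array([0.5094972 , 0.18393438, 0.01782231]), 'wrist_force': array([0.14044103, 0.13292854, 0.95819187])}
pepper_mill (array([0.5175726 , 0.12947388, 0.        ]), np.float64(0.8561353097339707)) {'top': array([0.5196, 0.1272, 0.    ]), 'scene': array([0.518 , 0.1337, 0.    ])}
```

View pics/s1.png

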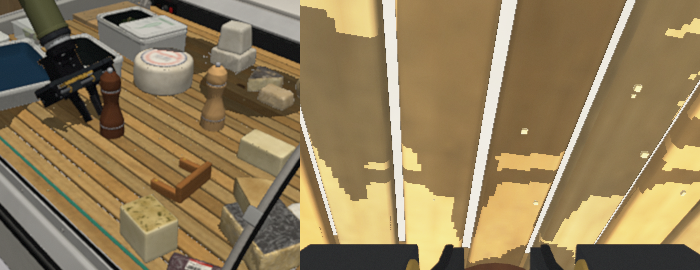

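Emit:
jog_arm(
  steps=[
    [0.37,1,-7,0,0,0,0],
    [0.37,2,-13,0,0,0,0],
    [0.37,3,-18,0,0,0,0],
    [0.37,4,-22,0,0,0,0],
    [0.37,4,-26,0,0,0,0],
    [0.37,3.5,-31,0,0,0,0],
    [0.37,2.5,-37,0,0,0,0],
    [0.37,1.5,-43,0,0,0,0],
    [0.37,0.5,-50,0,0,0,0],
    [0.37,-0.4,-57,0,0,0,0],
    [0.37,-1.5,-65,0,0,0,0],
    [0.37,-2.5,-72,0,0,0,0],
    [0.37,-3.3,-78,0,0,0,0],
    [0.37,-4,-83,0,0,0,0],
    [0.37,-4.4,-86,0,0,0,0],
    [0.37,-4.4,-86,0,0,0,0],
  ],
)

```text
t: 6.62
ee_pos: [0.5048, 0.0971, 0.0176]
tcp_rot: [-3.141, 0.611, 1.739]
wrist_force: [0.3, 0.7, 0.5]
width: 0.374
gripper_force: 0.2
```

```bash
python3 - <<'E'
from meas import *
st=manip.read_state();e=st["ee_pos"];print({k:st[k] for k in("t","ee_pos","wrist_force")})
d=np.array([np.sin(.169),-np.cos(.169)])
p=e[:2]+d*.031;print("expect",p)
I,F=look(["pepper_mill"],{"pepper_mill":[*p,0]})
draw(I,F,"top","s2",(700,800),(1450,1120))
E
```

```text
{'t': 6.625, 'ee_pos': array([0.50482344, 0.09706069, 0.01764176]), 'wrist_force': array([0.32933017, 0.69251073, 0.5264344 ])}
expect [0.51003754 0.06650234]
pepper_mill (array([0.50966242, 0.0655727 , 0.        ]), np.float64(0.8712475998519256)) {'top': array([0.5107, 0.0632, 0.    ]), 'scene': array([0.5094, 0.0692, 0.    ])}
```

View pics/s2.png

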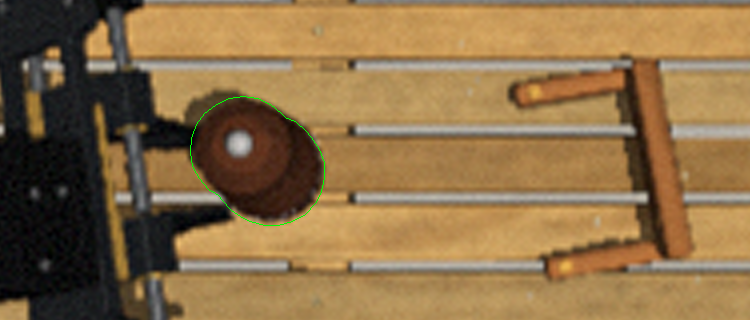

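Emit:
jog_arm(
  steps=[
    [0.37,-0.5,-4,0,0,0,0],
    [0.37,-1.2,-9,0,0,0,0],
    [0.37,-2,-15,0,0,0,0],
    [0.37,-3,-22,0,0,0,0],
    [0.37,-4,-30,0,0,0,0],
    [0.37,-5,-38,0,0,0,0],
    [0.37,-6.2,-46,0,0,0,0],
    [0.37,-7.3,-54,0,0,0,0],
    [0.37,-8.4,-62,0,0,0,0],
    [0.37,-9.5,-70,0,0,0,0],
    [0.37,-10.5,-78,0,0,0,0],
    [0.37,-11.5,-85,0,0,0,0],
    [0.37,-12.2,-90,0,0,0,0],
    [0.37,-12.6,-93,0,0,0,0],
    [0.37,-12.8,-95,0,0,0,0],
    [0.37,-12.8,-95,0,0,0,0],
  ],
)

```text
t: 8.82
ee_pos: [0.4921, 0.0024, 0.0176]
tcp_rot: [-3.141, 0.611, 1.74]
wrist_force: [1.0, 0.9, 0.7]
width: 0.367
gripper_force: 0.4
```

```bash
python3 - <<'E'
from meas import *
st=manip.read_state();e=st["ee_pos"];print({k:st[k] for k in("t","ee_pos","wrist_force")})
d=np.array([np.sin(.169),-np.cos(.169)])
p=e[:2]+d*.031;print("expect",p)
I,F=look(["pepper_mill","mill_stand"],{"pepper_mill":[*p,0],"mill_stand":[.51,-.102,.169]})
draw(I,F,"top","s3",(700,800),(1450,1120))
E
```

```text
{'t': 8.825, 'ee_pos': array([0.49210554, 0.00238079, 0.01761379]), 'wrist_force': array([1.01544065, 0.9211596 , 0.72862227])}
expect [ 0.49731964 -0.02817756]
pepper_mill (array([ 0.49607279, -0.0275069 ,  0.        ]), np.float64(0.9102630338311213)) {'top': array([ 0.4965, -0.0279,  0.    ]), 'scene': array([ 0.4982, -0.024 ,  0.    ])}
mill_stand (array([ 0.51007933, -0.10212667,  0.17094933]), np.float64(0.8594122848801417)) {'top': array([ 0.5106, -0.1024,  0.1655]), 'scene': array([ 0.5082, -0.0997,  0.1761])}
```

View pics/s3.png

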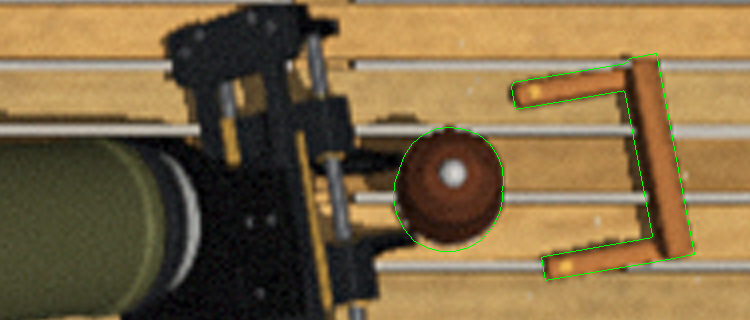

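Emit:
jog_arm(
  steps=[
    [0.37,0.7,-4,0,0,0,0],
    [0.37,1.5,-9,0,0,0,0],
    [0.37,2.5,-15,0,0,0,0],
    [0.37,3.6,-21,0,0,0,0],
    [0.37,4.7,-28,0,0,0,0],
    [0.37,6,-35,0,0,0,0],
    [0.37,7.2,-42,0,0,0,0],
    [0.37,8.3,-48,0,0,0,0],
    [0.37,9.3,-54,0,0,0,0],
    [0.37,10.1,-59,0,0,0,0],
    [0.37,10.8,-63,0,0,0,0],
    [0.37,11.3,-66,0,0,0,0],
    [0.37,11.6,-68,0,0,0,0],
    [0.37,11.6,-68,0,0,0,0],
  ],
)

```text
t: 10.88
ee_pos: [0.5037, -0.0657, 0.0176]
tcp_rot: [-3.141, 0.611, 1.74]
wrist_force: [-0.2, 0.8, 0.6]
width: 0.373
gripper_force: 0.4
```

Emit:
jog_arm(
  steps=[
    [0.37,0.2,-1,0,0,0,0],
    [0.37,0.3,-2,0,0,0,0],
    [0.37,0.5,-3,0,0,0,0],
    [0.37,0.5,-3,0,0,0,0],
  ],
)

```text
t: 11.38
ee_pos: [0.5043, -0.0686, 0.0176]
tcp_rot: [-3.142, 0.61, 1.74]
wrist_force: [-0.0, 1.5, -0.0]
width: 0.374
gripper_force: 0.6
```

Emit:
jog_arm(
  steps=[
    [0.37,0.2,-1,0,0,0,0],
    [0.37,0.3,-2,0,0,0,0],
    [0.37,0.3,-2,0,0,0,0],
  ],
)

```text
t: 11.75
ee_pos: [0.5046, -0.0706, 0.0176]
tcp_rot: [3.142, 0.611, 1.739]
wrist_force: [-0.2, 1.1, -0.3]
width: 0.369
gripper_force: 0.6
```

```bash
python3 - <<'E'
from meas import *
st=manip.read_state();e=st["ee_pos"];print({k:st[k] for k in("t","ee_pos","wrist_force")})
d=np.array([np.sin(.169),-np.cos(.169)])
p=e[:2]+d*.031;print("expect",p)
I,F=look(["pepper_mill"],{"pepper_mill":[*p,0]})
draw(I,F,"top","s4",(900,800),(1450,1120))
E
```

```text
{'t': 11.75, 'ee_pos': array([ 0.50456013, -0.07061503,  0.01761356]), 'wrist_force': array([-0.23272017,  1.10748646, -0.34824474])}
expect [ 0.50977422 -0.10117338]
pepper_mill (array([ 0.50942409, -0.09868346,  0.        ]), np.float64(0.8602108913497468)) {'top': array([ 0.5104, -0.0997,  0.    ]), 'scene': array([ 0.5125, -0.0947,  0.    ])}
```

View pics/s4.png

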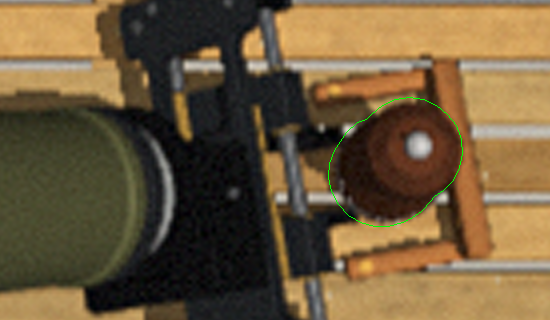

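Emit:
jog_arm(
  steps=[
    [0.37,0.1,-0.5,0,0,0,0],
    [0.37,0.2,-1,0,0,0,0],
    [0.37,0.2,-1.5,0,0,0,0],
    [0.37,0.2,-1.5,0,0,0,0],
  ],
)

```text
t: 12.45
ee_pos: [0.5049, -0.0716, 0.0176]
tcp_rot: [3.141, 0.61, 1.74]
wrist_force: [-0.7, 3.4, 0.3]
width: 0.371
gripper_force: 1.3
```

Emit:
jog_arm(
  steps=[
    [0.37,0.1,-0.5,0,0,0,0],
    [0.37,0.2,-1,0,0,0,0],
    [0.37,0.2,-1,0,0,0,0],
  ],
)

```text
t: 12.82
ee_pos: [0.505, -0.0719, 0.0174]
tcp_rot: [3.141, 0.609, 1.74]
wrist_force: [-1.8, 5.6, 2.1]
width: 0.37
gripper_force: 2.5
```

Emit:
jog_arm(
  steps=[
    [0.37,-0.3,2,0,0,0,0],
    [0.37,-1,6,0,0,0,0],
    [0.37,-3,15,0,0,0,0],
    [0.37,-5,30,0,0,0,0],
    [0.37,-9,50,0,0,0,0],
    [0.37,-13,75,5,0,0,0],
    [0.37,-17,100,40,0,0,0],
    [0.37,-20,120,90,0,0,0],
    [0.37,-20,160,140,0,0,0],
    [0.37,-20,200,180,0,0,0],
    [0.37,-20,200,180,0,0,0],
  ],
)

```text
t: 14.2
ee_pos: [0.486, 0.1335, 0.2002]
tcp_rot: [3.135, 0.605, 1.743]
wrist_force: [-0.2, -1.1, -0.6]
width: 0.373
gripper_force: 0.0
```

```bash
python3 - <<'E'
from meas import *
st=manip.read_state();print({k:st[k] for k in("t","ee_pos","wrist_force")})
I,F=look(["pepper_mill","salt_mill","mill_stand"],{"pepper_mill":[.51,-.102,0],"salt_mill":[.716,.007,0],"mill_stand":[.51,-.102,.169]})
a=cv2.resize(I["top"][190:290,270:370],(400,400),interpolation=2);b=cv2.resize(I["scene"][130:280,230:380],(400,400),interpolation=2)
save("s5",np.hstack([a,b]))
E
```

```text
{'t': 14.2, 'ee_pos': array([0.48603511, 0.1335233 , 0.20017893]), 'wrist_force': array([-0.15816394, -1.08467614, -0.62287843])}
pepper_mill (array([ 0.50989693, -0.09960386,  0.        ]), np.float64(0.8328059874163716)) {'top': array([ 0.5104, -0.1003,  0.    ]), 'scene': array([ 0.5115, -0.097 ,  0.    ])}
salt_mill (array([0.71446441, 0.00642303, 0.        ]), np.float64(0.8907108755592728)) {'top': array([0.7181, 0.0064, 0.    ]), 'scene': array([0.7191, 0.0105, 0.    ])}
mill_stand (array([ 0.51012509, -0.10191916,  0.16310489]), np.float64(0.762096691120391)) {'top': array([ 0.5103, -0.1028,  0.1685]), 'scene': array([ 0.5086, -0.099 ,  0.1732])}
```

View pics/s5.png

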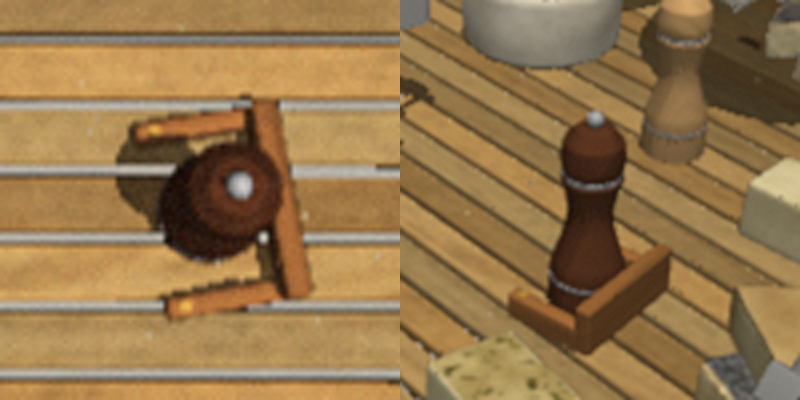

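```bash
python3 -c "
from bench import manip
print(manip.finish_job())"
```

```text
the job is handed in; nothing more can be done
None
```

The pepper mill stands upright in the stand with its foot against the back board, judged by the push force rising as the gripper stalled there. The gripper is clear, the salt mill hasn't moved, the arm never went near the cheeses, and I have handed the job in.

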